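# Tip a machine leg into a drilling jig and run it up to the stop

## Robot

A 6-joint arm with a two-finger parallel gripper is mounted at the origin on a cart in front of the work surface, level with it; the furniture and walls round the work are solid. World frame = base frame: x ahead of the robot, y to its left, z up, the work surface at z = 0. Lengths are in m, angles in rad, forces in N, time in s.
With the tool pointing down it reaches from about 0.375 to 0.925 m from the base axis. Payload 5.7 kg.
Tool frame: the origin (TCP) lies at the very end of the fingers, on their centre line; the grasp point (between the pads) lies 19 mm behind it; z points along the fingers, y is the line along which they close (so a half turn about z gives the same grasp; the last joint's range is limited). The gripper opens to 85 mm and grips with 20 to 120 N. Pads are 22 mm wide; open, the fingers measure 114 mm over their backs; the gripper's body (76 mm by 85 mm) begins 54 mm behind the grasp point. The pads swing forward as they close: fully open they stand 13 mm farther back than shut.
Start: joints at [-1.306, 0.359, 1.51, -0, 1.272, -0.115], TCP at [0.222, -0.557, 0.231] pointing down, gripper open.
Joint ranges: [-2.97, 2.97], [-1.01, 2.36], [0.21, 2.38], [-0.96, 4.11], [0.2, 2.71], [-2.98, 2.98]. Speed limits (rad/s): [2.39, 2.39, 3.14, 3.14, 3.14, 3.14].

## Interface

Orientations are given as a unit quaternion [w, x, y, z].
In Python, from plant import * gives the robot as it stands.
- The arm moves only by the shell command python3 -m jog 'ROWS' [OPENING] [FORCE]. ROWS is text: rows parted by semicolons, each of 4 numbers parted by spaces: the shift along the world's x, y, z as a fraction of full scale, then the turn about the world's z as a fraction of full scale. In form: x y z yaw; .... A call has 1 to 20 rows; each row shifts and turns the commanded pose from where the row before left it; what a row does not reach is not made up. Full scale, the value 1, is 40 mm for a shift and 0.08 rad for a turn. A row lasts 1/10 s, in which the tool goes at most 50 mm and 8.59 degrees, less where a joint would pass 70% of its speed; a pose out of reach is approached as far as the arm can. A call with a number of a shift or a turn outside -1 to 1 is refused whole. A call with a gripper value outside its range is refused whole. OPENING is the opening, from 0 (shut) to 1 (fully open), set as the call begins (- or left out, the last holds). The fingers move at their own pace and stop on an object; FORCE is the grip in N (left out, the last holds). Time passes only in rows, so rows that do not move let the fingers close. It gives the time, the measured TCP pose, the force, the opening and the grip force at its end, in the units of the state.
- get_obs(): the state, without advancing time (a new reading comes with each control period).
- capture(name): name is "side" or "top" or "wrist"; returns the picture (384x512x3 uint8, blue, green, red); there is no depth.
- calibration(name): a dict with "fx", "fy", "cx", "cy" (pixels), "dist_coeffs" ([k1, k2, p1, p2, k3] as OpenCV has them; the pictures are not rectified), "eye" and "rotation" of the camera in the world; the wrist camera has in their place "hand_eye" (4x4, takes a point from camera to tool coordinates, whose origin is the TCP and whose axes are the flange's). Camera axes: x right, y down, z forward; pixel columns grow to the right and rows downward; lengths in m; the calibration is good to about 2 mm. A picture is of the moment at which its call begins: read the wrist's pose just before it. calibration takes no time and is no camera call.
- sign_off(): hands the job in; it is judged then, once.
Trained networks look in the newest picture that a camera, given by its name, has taken for a name from the list of things; names that differ only in an ending like _2 or _b are one class to them, and where a whole thing is asked for, a point or a joint stands for the part that bears it (a point fixed in the world has none). Each returns a list of dicts, best first, with "conf" (0 to 1); they miss things now and then, are a little off and sometimes report something else, mostly with a low value. They report only what shows in the picture. A call takes as long as a camera call. They do not tell look-alikes from the thing itself.
- masks_of(query, camera): "pixels" (384x512 bool, what is visible of it) and "box" ([centre column, centre row, width, height] in pixels, round what is visible of it).
The state is a dict: "time": time; "joint_positions": joint angles; "joint_vel": joint speeds; "joint_torque": joint torques, N m; "ee_pos": TCP position; "orientation": TCP orientation; "wrist_force": force on the tool from outside, world axes, zero at the start; "wrist_torque": the same for the moment, N m; "width": finger opening in m; "gripper_force": force on a finger pad.
Only numpy, scipy, OpenCV 4.12 (cv2) and the standard library are available. Lean on these libraries where they do the work, as an engineer would, in place of code of your own. Each camera call takes 0.05 s, during which the arm holds its last target. There are 200 camera calls.

## Task

The flat aluminium leg stands on end at the loading end of the blue drilling jig. Tip it over onto its broad side, towards the bridge and end stop, by pushing it near its top; then push it along the plate by its rear end, under the sprung white hold-down toe, until it bears firmly on the stop screw, keep a light push on it there for about half a second, and leave it there. Feel for the screw, as it is set differently each time: do not force the leg or the stop (20 N is too much on the stop, 40 N on the leg), and leave the other things alone.

Things in the scene. Friction and masses are not known exactly. Their poses are not given: they have to be found in the camera images.
- leg: flat aluminium leg with black end caps, 30 (x) x 60 (y) x 160 mm (z), 0.17 to 0.33 kg, standing on the jig's plate with its broad sides square to the jig's x within 2 degrees. Origin at its centre; z along its length, up while it stands. Lying flat on the plate its centre is 41 mm, its top 56 mm above the bench and its z lies along the jig's x.
- jig: fixed blue drilling jig, plate 390 (x) x 140 (y) x 26 mm. Origin: centre of its underside, on the bench; x along the jig from the loading end (leg stands at x about -115 mm, y = 0) to the end stop, z up. Two rails 66 mm apart, 10 mm above the plate, flank the leg's foot from x = -170 to -65 mm; that end is open, so the lying leg can be pushed by its rear end, above the rails.
- toe_front (a point): on the jig's centre line (y = 0) at x = +95 mm, where the leg's front end, 56 mm above the bench, meets the white sprung toe under the aluminium bridge (102 mm high, x = 88 to 132 mm). The toe has a sloping front and is lifted 2.5 mm by the leg; pushing the leg under it takes about 5 to 15 N, varying with friction; flared side guides 65 mm apart centre the leg.
- end_stop: aluminium block 22 x 60 x 40 mm, part of the jig. Origin: its underside's centre, on the plate at jig x = +178 mm. Its stop screw (dark round head 18 mm across, 41 mm above the bench) points back at the leg and does not give; the head stands anywhere from jig x = +118 to +152 mm and is not reported: feel for it. After tipping, the leg's front end is at about x = +55 to +80 mm.
- oiler: green squeeze oil bottle with yellow spout, 45 mm across, 150 mm tall, standing; bystander beside the jig, not to be disturbed. Origin: centre of its underside.
- jar: white jar with blue lid, 56 mm across, 70 mm tall, standing; bystander beside the jig, not to be disturbed. Origin: centre of its underside.
- bush: brass flanged bush, 41 mm across, 35 mm tall, standing; bystander beside the jig, not to be disturbed. Origin: centre of its underside.
- roller: black roller, 33 mm across, 38 mm tall, standing; bystander beside the jig, not to be disturbed. Origin: centre of its underside.
Not all that is in view belongs to the job. Leave any purple look-alike of the leg alone.

How it is judged:
On the way, in this order (a step that is already met when the one before it is completed fails the run):
1. the leg has been tipped over and lies on its broad side on the plate, still short of the stop (angle between leg's own z axis and vertical above 1.5 rad and z of leg in the frame of jig below 0.0435 m and x of leg in the frame of jig below 0.03 m), for 0.1 s.
2. the leg, lying flat in the jig, bears on the stop screw with at least 2 N (angle between the z axis of leg and the x axis of jig, either way round below 0.06 rad and z of leg in the frame of jig between 0.0385 and 0.0435 m and y of leg in the frame of jig between -0.005 and 0.005 m and contact force between leg and end_stop above 2 N), for 0.2 s.
At the end, for the whole second after the job is handed in: The leg lies flat and still on the plate under the toe, along the jig within 0.06 rad, its centre 38.5 to 43.5 mm above the bench, within 5 mm of the jig's centre line and at jig x = +35 to +75 mm (where it was left against the stop screw), untouched by the robot (angle between the z axis of leg and the x axis of jig, either way round below 0.06 rad and z of leg in the frame of jig between 0.0385 and 0.0435 m and y of leg in the frame of jig between -0.005 and 0.005 m and x of leg in the frame of jig between 0.035 and 0.075 m and linear speed of leg below 0.01 m/s and contact force between the fingers and leg below 0.1 N).
It fails at once if the leg is pressed on the end stop or its screw with more than 20 N (contact force between leg and end_stop above 20 N).
It fails at once if the robot presses on the leg with more than 40 N (contact force between any of the fingers, the arm and leg above 40 N).
It fails at once if a bystander (oil bottle, jar, bush, roller) is moved more than 15 mm (distance of any of oiler, jar, bush, roller from where it was at the start of the episode above 0.015 m).
It also fails if it takes over 72 s, if anything falls off the work surface, if the arm or the gripper's body presses on something with over 40 N, if the wrist force passes 120 N, or if a joint passes its speed limit or range.

## Working session

There is one attempt and no reset: what is moved stays moved. The work goes in short steps, Python scripts to look and compute and a shell command to move; the robot and the scene stay as the last step left them, time stands still between calls to the robot, and variables do not carry over. Pictures are saved under pics/ and viewed, at most 10 in all, crops included, and the job is handed in when it is done.

```bash
mkdir -p pics
python3 - <<'E'
from plant import *
import cv2, numpy as np
for n in("side","top"):
    im=capture(n); cv2.imwrite(f"pics/{n}0.png",im)
    c=calibration(n); print(n,c)
    for q in("leg","jig","end_stop","oiler","jar","bush","roller"):
        print(q,[(round(d["conf"],2),[round(float(v)) for v in d["box"]]) for d in masks_of(q,n)][:3])
o=get_obs();print(o)
E
```

```text
side {'fx': 387.1054688954009, 'fy': 387.1054688954009, 'cx': 261.6925881441077, 'cy': 190.0090767237644, 'dist_coeffs': array([-0.00333649,  0.        ,  0.        ,  0.        ,  0.        ]), 'eye': array([ 0.34274404, -0.76110373,  0.4309294 ]), 'rotation': array([-0.54239381,  0.83077938, -0.10152984,  0.07284407])}
leg [(0.95, [326, 242, 43, 96]), (0.86, [269, 197, 34, 81])]
jig [(0.93, [244, 215, 134, 109]), (0.33, [176, 209, 15, 20])]
end_stop [(0.6, [205, 180, 24, 15])]
oiler [(0.82, [302, 186, 21, 44])]
jar []
bush [(0.76, [197, 232, 23, 24])]
roller [(0.64, [176, 209, 14, 21])]
top {'fx': 392.7881794923254, 'fy': 392.7881794923254, 'cx': 254.38941777622435, 'cy': 192.15424640304198, 'dist_coeffs': array([-0.12788558,  0.        ,  0.        ,  0.        ,  0.        ]), 'eye': array([0.37750447, 0.02386971, 1.09413075]), 'rotation': array([-0.05076999,  0.70951598, -0.70094091,  0.05187791])}
leg [(0.85, [292, 186, 28, 33]), (0.6, [352, 166, 33, 32]), (0.41, [202, 161, 22, 24])]
jig [(0.7, [249, 205, 152, 87])]
end_stop [(0.72, [276, 245, 16, 16]), (0.48, [189, 226, 20, 21
[... 186 characters left out ...]
1.30608206e+00,  3.58814071e-01,  1.51037455e+00, -6.69771618e-06,
        1.27252122e+00, -1.15102406e-01]), 'joint_vel': array([ 1.13153067e-03, -3.73098719e-05,  9.53152268e-04,  1.61735681e-04,
       -2.44596738e-03, -3.02632394e-03]), 'joint_torque': array([ 1.16361689e-04, -5.27526248e+01, -2.79035854e+01, -2.41950020e-04,
        1.20405548e-03,  5.60540499e-06]), 'ee_pos': array([ 0.22243314, -0.55722061,  0.2312681 ]), 'orientation': array([-5.81906367e-05,  9.82021355e-01,  1.88769845e-01, -7.57105057e-06]), 'wrist_force': array([-0.8095205 ,  0.29104993, -0.0966601 ]), 'wrist_torque': array([0.04043029, 0.00264422, 0.0312538 ]), 'gripper_force': 0.0, 'width': 0.08544201334885396}
```

Run:
```python
import cv2,numpy as np
a=cv2.imread("pics/top0.png");
cv2.imwrite("pics/top0c.png",cv2.resize(a[110:290,140:400],None,fx=3,fy=3,interpolation=cv2.INTER_CUBIC))
a=cv2.imread("pics/side0.png");
cv2.imwrite("pics/side0c.png",cv2.resize(a[130:310,130:390],None,fx=3,fy=3,interpolation=cv2.INTER_CUBIC))
```

```text
(no output)
```

View pics/top0c.png

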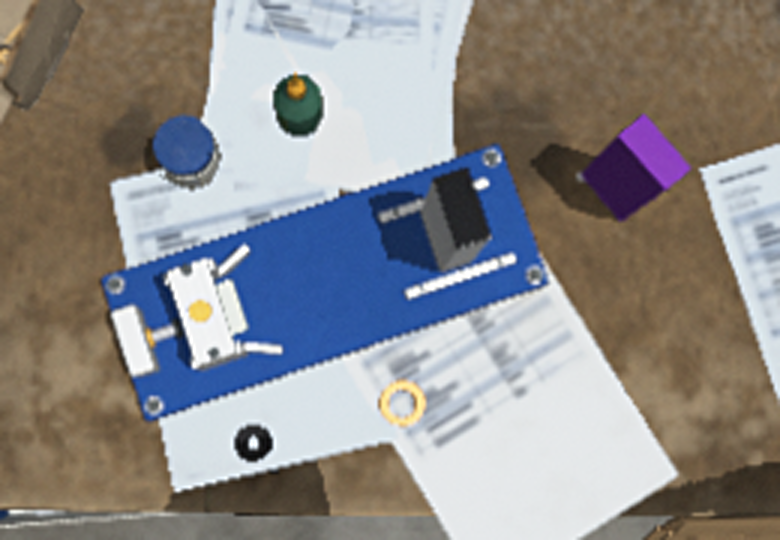

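View pics/side0c.png

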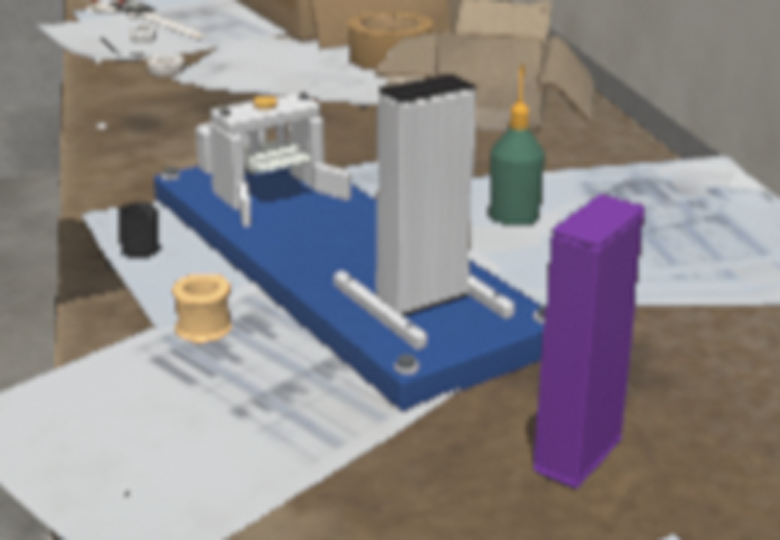

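The top view shows the jig plate corners at crop (103,275), (497,147), (549,281), (152,420), with the bridge and stop at left. The leg stands at right, its cap near (465,205). The purple look-alike is at (635,170), the oiler at (298,105), the jar at (185,150), the bush at (402,403) and the roller at (253,442).

```bash
cat > h.py <<'E'
import numpy as np, cv2
from scipy.spatial.transform import Rotation as R
def cam(c):
    q=np.array(c["rotation"]); Rm=q if q.shape==(3,3) else R.from_quat(q[[1,2,3,0]]).as_matrix()
    K=np.array([[c["fx"],0,c["cx"]],[0,c["fy"],c["cy"]],[0,0,1]]); return Rm,np.array(c["eye"]),K,np.array(c["dist_coeffs"])
def unproj(c,px,z):
    Rm,e,K,d=cam(c); u=cv2.undistortPoints(np.array(px,float).reshape(-1,1,2),K,d)[:,0]
    r=np.c_[u,np.ones(len(u))]@Rm.T; return e+r*((z-e[2])/r[:,2])[:,None]
def proj(c,P):
    Rm,e,K,d=cam(c); p=(np.array(P,float).reshape(-1,3)-e)@Rm
    return cv2.projectPoints(p,np.zeros(3),np.zeros(3),K,d)[0][:,0]
E
python3 - <<'E'
from plant import *; from h import *
im=cv2.imread("pics/top0.png"); c=calibration("top")
hsv=cv2.cvtColor(im,cv2.COLOR_BGR2HSV)
m=((hsv[...,0]>100)&(hsv[...,0]<125)&(hsv[...,1]>130)).astype(np.uint8)
n,l,s,_=cv2.connectedComponentsWithStats(m); k=1+np.argmax(s[1:,4]); m=(l==k).astype(np.uint8)
ct=max(cv2.findContours(m,0,cv2.CHAIN_APPROX_NONE)[0],key=cv2.contourArea)[:,0]
P=unproj(c,ct,.026)
r=cv2.minAreaRect((P[:,:2]*1000).astype(np.float32)); print(r)
Pc=unproj(c,np.array([[103,275],[497,147],[549,281],[152,420]])/3+[140,110],.026); print(Pc)
cen=Pc[:,:2].mean(0); ax=(Pc[0]+Pc[3]-Pc[1]-Pc[2])[:2]; print("man",cen,np.arctan2(ax[1],ax[0]))
th=np.arctan2(ax[1],ax[0]);
def J(p,w): 
    d=np.array(w)[:,:2]-cen; return d@np.array([[np.cos(th),-np.sin(th)],[np.sin(th),np.cos(th)]])
# leg cap corners z=.186
print("leg top",J(0,unproj(c,np.array([[428,178],[470,165],[492,235],[447,268]])/3+[140,110],.186)))
# objects
for nm,p,z in(("bush",(402,403),.035),("roller",(253,442),.038),("jar",(185,145),.07),("oiler",(298,88),.15),("purple",(643,117),.16),("purple2",(690,170),.16),("purple3",(582,178),.16),("bridge screw",(200,311),.105)):
    w=unproj(c,np.array([p])/3+[140,110],z); print(nm,w[0],J(0,w)[0])
E
```

```text
((503.334228515625, 40.49774169921875), (137.8042449951172, 388.22467041015625), 19.724184036254883)
[[ 0.50463097  0.24312785  0.026     ]
 [ 0.62913129 -0.11892145  0.026     ]
 [ 0.50415281 -0.16583539  0.026     ]
 [ 0.37350743  0.19364312  0.026     ]]
man [0.50285563 0.03800353] 1.910691258090312
leg top [[-0.09713519 -0.03224151]
 [-0.13205905 -0.03147652]
 [-0.12952271  0.02667755]
 [-0.08744034  0.03982438]]
bush [ 0.39180144 -0.03111334  0.035     ] [-0.02813854  0.12774348]
roller [0.35560636 0.10109464 0.038     ] [0.10857279 0.11779127]
jar [0.61711205 0.16537226 0.07      ] [ 0.0819902  -0.15018299]
oiler [0.647802   0.06220616 0.15      ] [-0.0255054  -0.14472282]
purple [ 0.62494082 -0.22228108  0.16      ] [-0.2860954  -0.02832488]
purple2 [ 0.58101214 -0.26015461  0.16      ] [-0.30715688  0.0257172 ]
purple3 [ 0.57285474 -0.17029799  0.16      ] [-0.2197214  0.0034508]
bridge screw [0.4657589  0.14324823 0.105     ] [ 0.11159122 -0.00011291]
```

```bash
python3 -m jog '.4225 .545 0 .958;.4225 .545 0 .958;.4225 .545 0 .958;.4225 .545 0 .958;.4225 .545 0 .958;.4225 .545 0 .958;.4225 .545 0 .958;.4225 .545 0 .958;.4225 .545 0 .958;.4225 .545 0 .958;.4225 .545 0 .958;.4225 .545 0 .958;.4225 .545 0 .958;.4225 .545 0 .958;.4225 .545 0 .958;.4225 .545 0 .958;.4225 .545 0 .958;.4225 .545 0 .958;.4225 .545 0 .958;.4225 .545 0 .958' 0.3
python3 -m jog '0 0 0 0;0 0 0 0;0 0 0 0'
cat >> h.py <<'E'
TH=1.913; CEN=np.array([.503,.0393]); A=np.array([[np.cos(TH),-np.sin(TH)],[np.sin(TH),np.cos(TH)]])
def st():
    from plant import get_obs
    o=get_obs(); p=o["ee_pos"]; j=(p[:2]-CEN)@A; f=np.array(o["wrist_force"]); q=o["orientation"]
    M=R.from_quat(q[[1,2,3,0]]).as_matrix()
    print("t%.2f"%o["time"],"jig",j.round(4),"z%.4f"%p[2],"F jig",(f[:2]@A).round(2),"Fz%.2f"%f[2],"yaw-TH %.4f"%(np.arctan2(M[1,0],M[0,0])-TH),"w%.3f"%o["width"])
E
python3 - <<'E'
from plant import *; from h import *
st()
o=get_obs(); c=calibration("wrist"); print(c["hand_eye"])
im=capture("wrist"); cv2.imwrite("pics/w1.png",im)
im=capture("side"); cv2.imwrite("pics/s1.png",im)
E
```

```text
time: 2.8
ee_pos: [0.5611, -0.1202, 0.2314]
orientation: [0.0, 0.575, 0.818, -0.0]
wrist_force: [0.5, -0.1, 0.1]
width: 0.026
gripper_force: 0.0
time: 3.1
ee_pos: [0.5599, -0.1218, 0.2312]
orientation: [-0.0, 0.577, 0.817, -0.0]
wrist_force: [-0.8, -0.4, 0.5]
width: 0.0257
gripper_force: 0.0
t3.10 jig [-0.1708  0.0005] z0.2312 F jig [-0.13  0.89] Fz0.50 yaw-TH -0.0014 w0.026
[[-2.14099525e-04 -9.62732226e-01 -2.70456307e-01  6.74588854e-02]
 [ 9.99999974e-01 -2.27899430e-04  1.96209356e-05 -1.12843431e-03]
 [-8.05265453e-05 -2.70456296e-01  9.62732250e-01 -1.43155235e-01]
 [ 0.00000000e+00  0.00000000e+00  0.00000000e+00  1.00000000e+00]]
```

View pics/w1.png

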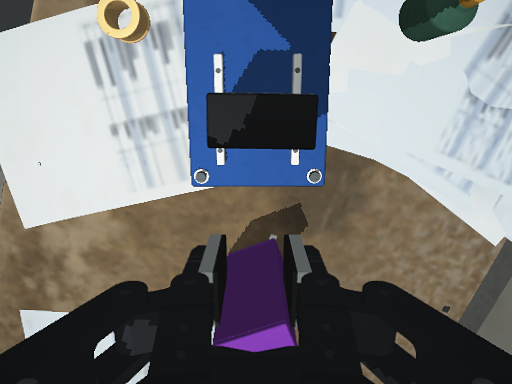

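View pics/s1.png

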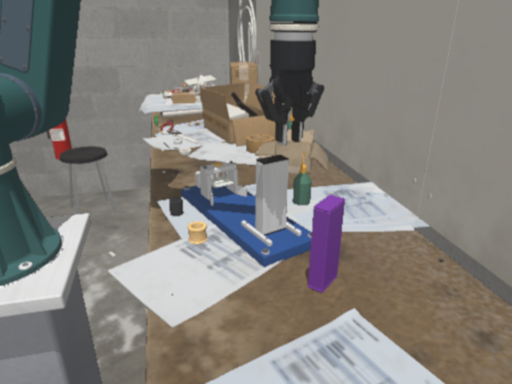

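The wrist view shows the leg's black cap at about (207–318, 93–150), centred and square, with the fingers lined up behind it. In the side view the gripper is above and behind it. I'll check both against projections.

Run:
```python
from plant import *; from h import *
o=get_obs(); p=o["ee_pos"]
print("tcp in side",proj(calibration("side"),p))
c=calibration("wrist"); T=np.array(c["hand_eye"]); q=o["orientation"]; M=R.from_quat(q[[1,2,3,0]]).as_matrix()
cc=dict(c); cc["rotation"]=M@T[:3,:3]; cc["eye"]=p+M@T[:3,3]
J=lambda w:((w[:,:2]-CEN)@A).round(4)
print("cap",J(unproj(cc,[[207,93],[318,95],[316,150],[208,147]],.186)))
print("bolts",J(unproj(cc,[[201,176],[315,176]],.026)), "plate corners",J(unproj(cc,[[190,186],[326,186]],.026)))
print("rails",J(unproj(cc,[[219,55],[297,55],[219,163],[295,163]],.036)))
print("purple top", J(unproj(cc,[[213,345],[293,322],[297,346]],.16)),"bottom",J(unproj(cc,[[228,254],[274,238]],.0)))
```

```text
tcp in side [[289.36109936 141.97021064]]
cap [[-0.102   0.0267]
 [-0.1031 -0.0319]
 [-0.1324 -0.0321]
 [-0.1306  0.0272]]
bolts [[-0.1837  0.0573]
 [-0.1839 -0.0607]] plate corners [[-0.1944  0.0693]
 [-0.1947 -0.0727]]
rails [[-0.0666  0.0345]
 [-0.0667 -0.0376]
 [-0.1682  0.0372]
 [-0.1683 -0.0384]]
purple top [[-0.2823  0.0331]
 [-0.262  -0.026 ]
 [-0.2834 -0.0298]] bottom [[-0.2847  0.0337]
 [-0.2642 -0.0207]]
```

```bash
python3 -m jog '.047 .017 -.63 0;0 0 -.63 0;0 0 -.63 0;-.042 .118 0 0;-.042 .118 0 0;-.042 .118 0 0;-.042 .118 0 0;-.025 .071 0 0;0 0 0 0' | tail -6;  python3 -c "from h import *;st()"
python3 -m jog '-.025 .071 0 0;-.025 .071 0 0;-.025 .071 0 0;-.025 .071 0 0;-.025 .071 0 0'>/dev/null;  python3 -c "from h import *;st()"
```

```text
time: 4.1
ee_pos: [0.5547, -0.0983, 0.1564]
orientation: [0.0, 0.576, 0.817, 0.0]
wrist_force: [-0.4, -0.3, 0.2]
width: 0.0255
gripper_force: 0.0
t4.10 jig [-0.147  -0.0025] z0.1564 F jig [-0.13  0.48] Fz0.22 yaw-TH 0.0002 w0.025
t4.60 jig [-0.1321 -0.0023] z0.1556 F jig [0.19 0.05] Fz-0.13 yaw-TH -0.0004 w0.026
```

```bash
python3 -m jog '-.025 .071 0 0;-.025 .071 0 0;-.025 .071 0 0;-.025 .071 0 0;-.025 .071 0 0;-.025 .071 0 0;-.025 .071 0 0;0 0 0 0;0 0 0 0;0 0 0 0;0 0 0 0;0 0 0 0'>/dev/null;  python3 - <<'E'
from h import *;from plant import *
st(); cv2.imwrite("pics/w2.png",capture("wrist"))
E
```

```text
t5.80 jig [-0.1114 -0.0024] z0.1557 F jig [-0.35  0.31] Fz-0.30 yaw-TH -0.0005 w0.026
```

View pics/w2.png

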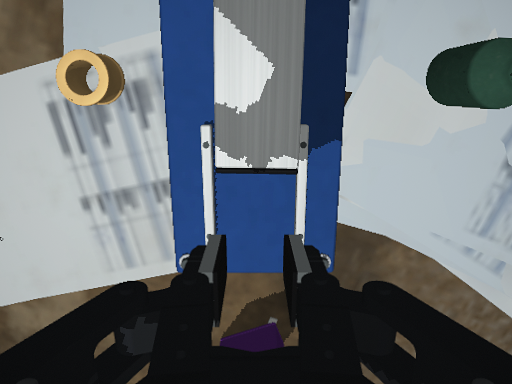

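The leg now lies flat and straight between the rails, with its rear end at image row ~168–173, columns 215–298.

Run:
```python
from plant import *; from h import *
o=get_obs(); p=o["ee_pos"]
c=calibration("wrist"); T=np.array(c["hand_eye"]); q=o["orientation"]; M=R.from_quat(q[[1,2,3,0]]).as_matrix()
cc=dict(c); cc["rotation"]=M@T[:3,:3]; cc["eye"]=p+M@T[:3,3]
J=lambda w:((w[:,:2]-CEN)@A).round(4)
print(J(unproj(cc,[[215,168],[298,168],[298,173],[215,0],[307,0]],.056)), J(unproj(cc,[[182,262],[330,262],[205,125],[304,125]],.036)))
```

```text
[[-0.094   0.0271]
 [-0.094  -0.0324]
 [-0.0977 -0.0325]
 [ 0.0165  0.0241]
 [ 0.0165 -0.0351]] [[-0.1787  0.06  ]
 [-0.1788 -0.0648]
 [-0.0651  0.036 ]
 [-0.0652 -0.0384]]
```

```bash
python3 -m jog '.16 -.448 0 0;0 0 -.95 0;0 0 -.95 0;0 0 -.6 0;0 0 -.38 0;0 0 0 0;-.042 .118 0 0;-.042 .118 0 0;0 0 0 0;0 0 0 0' >/dev/null;  python3 -c "from h import *;st()"
python3 -m jog '-.017 .047 0 0;-.017 .047 0 0;-.017 .047 0 0;-.017 .047 0 0;-.017 .047 0 0;-.017 .047 0 0;-.017 .047 0 0;-.017 .047 0 0'>/dev/null;  python3 -c "from h import *;st()"
```

```text
t6.85 jig [-0.1204 -0.003 ] z0.0414 F jig [-0.19 -0.19] Fz-0.57 yaw-TH 0.0002 w0.026
t7.65 jig [-0.1043 -0.0024] z0.0404 F jig [-1.25  0.05] Fz-1.12 yaw-TH -0.0004 w0.026
```

```bash
for i in 1 ; do python3 -m jog '-.017 .047 0 0;-.017 .047 0 0;-.017 .047 0 0;-.017 .047 0 0;-.017 .047 0 0;-.017 .047 0 0;-.017 .047 0 0;-.017 .047 0 0;-.017 .047 0 0;-.017 .047 0 0'>/dev/null;  python3 -c "from h import *;st()"; done
python3 -m jog '-.017 .047 0 0;-.017 .047 0 0;-.017 .047 0 0'>/dev/null;  python3 -c "from h import *;st()"
python3 -m jog '-.008 .024 0 0;-.008 .024 0 0;-.008 .024 0 0'>/dev/null;  python3 -c "from h import *;st()"
python3 -m jog '-.008 .024 0 0;-.008 .024 0 0;-.008 .024 0 0'>/dev/null;  python3 -c "from h import *;st()"
python3 -m jog '-.008 .024 0 0;-.008 .024 0 0;-.008 .024 0 0'>/dev/null;  python3 -c "from h import *;st()"
```

```text
t8.65 jig [-0.0841 -0.0022] z0.0405 F jig [-1.47  0.44] Fz-0.67 yaw-TH -0.0005 w0.026
t8.95 jig [-0.0795 -0.0029] z0.0407 F jig [-6.62  0.91] Fz-0.17 yaw-TH 0.0004 w0.026
t9.25 jig [-0.0771 -0.0033] z0.0409 F jig [-7.89  0.52] Fz0.06 yaw-TH 0.0005 w0.026
t9.55 jig [-0.0745 -0.0036] z0.0410 F jig [-10.13   0.65] Fz-0.67 yaw-TH 0.0007 w0.026
t9.85 jig [-0.0709 -0.0034] z0.0409 F jig [-6.18  0.72] Fz-0.56 yaw-TH 0.0002 w0.026
```

```bash
cat > chk.py <<'E'
import sys,numpy as np; from h import *; from plant import get_obs
st(); f=-(get_obs()["wrist_force"][:2]@A)[0]; sys.exit(f>float(sys.argv[1]))
E
python3 -m jog '-.008 .024 0 0;-.008 .024 0 0;-.008 .024 0 0'>/dev/null;  python3 chk.py 9.5 &&
python3 -m jog '-.008 .024 0 0;-.008 .024 0 0;-.008 .024 0 0'>/dev/null &&  python3 chk.py 9.5 &&
python3 -m jog '-.008 .024 0 0;-.008 .024 0 0;-.008 .024 0 0'>/dev/null &&  python3 chk.py 9.5 &&
python3 -m jog '-.004 .012 0 0;-.004 .012 0 0;-.004 .012 0 0'>/dev/null &&  python3 chk.py 9.5 &&
python3 -m jog '-.004 .012 0 0;-.004 .012 0 0;-.004 .012 0 0'>/dev/null &&  python3 chk.py 9.5
```

```text
t10.15 jig [-0.0678 -0.0034] z0.0409 F jig [-5.96  1.03] Fz-0.73 yaw-TH 0.0003 w0.025False
```

```bash
sed -i 's/sys.exit(f>float(sys.argv\[1\]))/sys.exit(int(f>float(sys.argv[1])))/' chk.py
python3 -m jog '-.008 .024 0 0;-.008 .024 0 0;-.008 .024 0 0'>/dev/null &&  python3 chk.py 9 &&
python3 -m jog '-.008 .024 0 0;-.008 .024 0 0;-.008 .024 0 0'>/dev/null &&  python3 chk.py 9 &&
python3 -m jog '-.004 .012 0 0;-.004 .012 0 0;-.004 .012 0 0'>/dev/null &&  python3 chk.py 9 &&
python3 -m jog '-.004 .012 0 0;-.004 .012 0 0;-.004 .012 0 0'>/dev/null &&  python3 chk.py 9 &&
python3 -m jog '-.004 .012 0 0;-.004 .012 0 0;-.004 .012 0 0'>/dev/null &&  python3 chk.py 9 &&
python3 -m jog '-.004 .012 0 0;-.004 .012 0 0;-.004 .012 0 0'>/dev/null &&  python3 chk.py 9
```

```text
t10.45 jig [-0.0647 -0.0034] z0.0409 F jig [-7.09 -0.  ] Fz-0.46 yaw-TH 0.0004 w0.025
t10.75 jig [-0.0616 -0.0035] z0.0408 F jig [-6.11  0.01] Fz-0.32 yaw-TH 0.0003 w0.026
t11.05 jig [-0.0601 -0.0034] z0.0408 F jig [-6.84  0.22] Fz0.23 yaw-TH 0.0003 w0.025
t11.35 jig [-0.0586 -0.0035] z0.0408 F jig [-6.01  1.42] Fz-0.35 yaw-TH 0.0003 w0.026
t11.65 jig [-0.057  -0.0035] z0.0408 F jig [-6.35  0.64] Fz-1.14 yaw-TH 0.0004 w0.025
t11.95 jig [-0.0555 -0.0035] z0.0408 F jig [-6.88  0.88] Fz-1.52 yaw-TH 0.0004 w0.026
```

```bash
python3 -m jog '-.004 .012 0 0;-.004 .012 0 0;-.004 .012 0 0'>/dev/null &&  python3 chk.py 9 &&
python3 -m jog '-.004 .012 0 0;-.004 .012 0 0;-.004 .012 0 0'>/dev/null &&  python3 chk.py 9 &&
python3 -m jog '-.004 .012 0 0;-.004 .012 0 0;-.004 .012 0 0'>/dev/null &&  python3 chk.py 9 &&
python3 -m jog '-.004 .012 0 0;-.004 .012 0 0;-.004 .012 0 0'>/dev/null &&  python3 chk.py 9 &&
python3 -m jog '-.004 .012 0 0;-.004 .012 0 0;-.004 .012 0 0'>/dev/null &&  python3 chk.py 9 &&
python3 -m jog '-.004 .012 0 0;-.004 .012 0 0;-.004 .012 0 0'>/dev/null &&  python3 chk.py 9 &&
python3 -m jog '-.004 .012 0 0;-.004 .012 0 0;-.004 .012 0 0'>/dev/null &&  python3 chk.py 9 &&
python3 -m jog '-.004 .012 0 0;-.004 .012 0 0;-.004 .012 0 0'>/dev/null &&  python3 chk.py 9 &&
python3 -m jog '-.004 .012 0 0;-.004 .012 0 0;-.004 .012 0 0'>/dev/null &&  python3 chk.py 9 &&
python3 -m jog '-.004 .012 0 0;-.004 .012 0 0;-.004 .012 0 0'>/dev/null &&  python3 chk.py 9 &&
python3 -m jog '-.004 .012 0 0;-.004 .012 0 0;-.004 .012 0 0'>/dev/null &&  python3 chk.py 9 &&
python3 -m jog '-.004 .012 0 0;-.004 .012 0 0;-.004 .012 0 0'>/dev/null &&  python3 chk.py 9
```

```text
t12.25 jig [-0.054  -0.0034] z0.0408 F jig [-5.76  1.03] Fz-1.08 yaw-TH 0.0004 w0.026
t12.55 jig [-0.0524 -0.0034] z0.0407 F jig [-6.46  1.34] Fz-0.89 yaw-TH 0.0003 w0.026
t12.85 jig [-0.0509 -0.0035] z0.0408 F jig [-6.55  0.64] Fz-0.55 yaw-TH 0.0004 w0.025
t13.15 jig [-0.0493 -0.0035] z0.0407 F jig [-6.32  0.47] Fz-0.80 yaw-TH 0.0004 w0.025
t13.45 jig [-0.0478 -0.0035] z0.0407 F jig [-6.48  1.13] Fz-0.92 yaw-TH 0.0004 w0.026
t13.75 jig [-0.0463 -0.0035] z0.0407 F jig [-6.91  0.43] Fz-0.52 yaw-TH 0.0004 w0.026
t14.05 jig [-0.0447 -0.0035] z0.0407 F jig [-6.36  0.26] Fz-0.96 yaw-TH 0.0004 w0.026
t14.35 jig [-0.0432 -0.0035] z0.0407 F jig [-5.74  0.48] Fz-2.13 yaw-TH 0.0004 w0.026
t14.65 jig [-0.0417 -0.0035] z0.0407 F jig [-6.73  1.25] Fz-1.29 yaw-TH 0.0004 w0.026
t14.95 jig [-0.0402 -0.0035] z0.0407 F jig [-6.18  0.86] Fz-1.21 yaw-TH 0.0004 w0.025
t15.25 jig [-0.0386 -0.0035] z0.0407 F jig [-6.44  0.69] Fz-1.44 yaw-TH 0.0005 w0.026
t15.55 jig [-0.0371 -0.0035] z0.0407 F jig [-5.75  1.56] Fz-0.50 yaw-TH 0.0004 w0.026
```

```bash
python3 -m jog '-.004 .012 0 0;-.004 .012 0 0;-.004 .012 0 0'>/dev/null &&  python3 chk.py 9 &&
python3 -m jog '-.004 .012 0 0;-.004 .012 0 0;-.004 .012 0 0'>/dev/null &&  python3 chk.py 9 &&
python3 -m jog '-.004 .012 0 0;-.004 .012 0 0;-.004 .012 0 0'>/dev/null &&  python3 chk.py 9 &&
python3 -m jog '-.004 .012 0 0;-.004 .012 0 0;-.004 .012 0 0'>/dev/null &&  python3 chk.py 9 &&
python3 -m jog '-.004 .012 0 0;-.004 .012 0 0;-.004 .012 0 0'>/dev/null &&  python3 chk.py 9 &&
python3 -m jog '-.004 .012 0 0;-.004 .012 0 0;-.004 .012 0 0'>/dev/null &&  python3 chk.py 9 &&
python3 -m jog '-.004 .012 0 0;-.004 .012 0 0;-.004 .012 0 0'>/dev/null &&  python3 chk.py 9 &&
python3 -m jog '-.004 .012 0 0;-.004 .012 0 0;-.004 .012 0 0'>/dev/null &&  python3 chk.py 9 &&
python3 -m jog '-.004 .012 0 0;-.004 .012 0 0;-.004 .012 0 0'>/dev/null &&  python3 chk.py 9 &&
python3 -m jog '-.004 .012 0 0;-.004 .012 0 0;-.004 .012 0 0'>/dev/null &&  python3 chk.py 9
```

```text
t15.85 jig [-0.0355 -0.0035] z0.0406 F jig [-6.49  1.41] Fz-2.07 yaw-TH 0.0005 w0.026
t16.15 jig [-0.034  -0.0035] z0.0406 F jig [-6.47  1.02] Fz-0.53 yaw-TH 0.0005 w0.026
t16.45 jig [-0.0334 -0.0037] z0.0408 F jig [-10.94   2.62] Fz-1.13 yaw-TH 0.0013 w0.026
```

```bash
python3 -m jog '-.002 .006 0 0;0 0 0 0;0 0 0 0'>/dev/null;  python3 chk.py 9
python3 -m jog '-.002 .006 0 0;0 0 0 0;0 0 0 0'>/dev/null;  python3 chk.py 9
```

```text
t16.75 jig [-0.0334 -0.0038] z0.0408 F jig [-11.09   2.17] Fz-1.30 yaw-TH 0.0013 w0.026
t17.05 jig [-0.0334 -0.0038] z0.0408 F jig [-12.92   2.13] Fz-2.45 yaw-TH 0.0014 w0.026
```

```bash
python3 -m jog '-.002 .006 0 0;0 0 0 0;0 0 0 0;0 0 0 0;0 0 0 0;0 0 0 0;0 0 0 0'>/dev/null;  python3 chk.py 9
python3 -m jog '.021 -.059 0 0;.042 -.118 0 0;.084 -.236 0 0;.1 -.28 0 0;0 0 .5 0;0 0 .9 0;0 0 .9 0;0 0 0 0;0 0 0 0' >/dev/null
python3 - <<'E'
from plant import *; from h import *
st()
cv2.imwrite("pics/w3.png",capture("wrist"))
t=capture("top"); cv2.imwrite("pics/t3.png",cv2.resize(t[110:290,140:400],None,fx=3,fy=3,interpolation=cv2.INTER_CUBIC))
E
```

```text
t17.75 jig [-0.0334 -0.0038] z0.0408 F jig [-13.39   2.76] Fz-1.87 yaw-TH 0.0015 w0.026
t18.65 jig [-0.0609 -0.0039] z0.1334 F jig [0.25 0.24] Fz0.17 yaw-TH -0.0008 w0.026
```

View pics/w3.png

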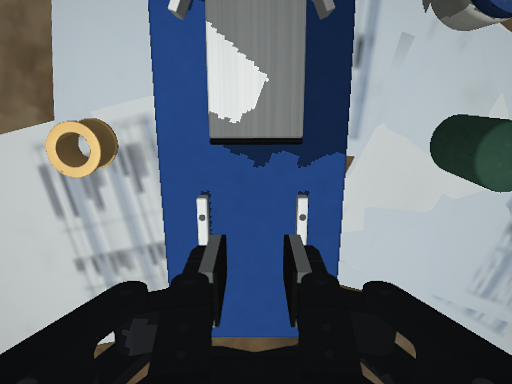

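View pics/t3.png

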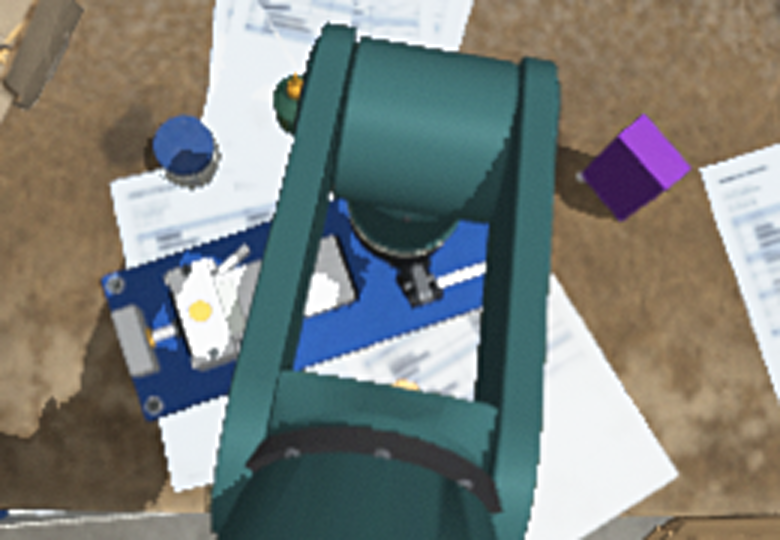

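The wrist view shows the leg straight and centred between the guides, with its rear end at row ~140, columns 210–303. The top view shows it under the bridge with the fingers clear and the visible bystanders where they were.

```bash
python3 -c "
from plant import *
print(sign_off())"
```

```text
the job is handed in; nothing more can be done
None
```

The leg was tipped over, pushed under the toe and held against the stop screw at about 13 N of push (roughly 6–7 N of it on the screw) for over half a second, then released. It lies straight and centred at about jig x = +60 mm; the job is handed in, but no verdict was returned.

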